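Sweep the leftover button shells into the catch tray

TASK

The run of buttons is finished: sweep the four leftover button shells (the small domed metal discs) along the work board lightly with your fingertips and off its open end into the empty steel catch tray. Only push them over the board, without picking up or pinching any, and leave the die and the punch that stand among them, and everything else on the bench, where they are.

Things in the scene. Friction and masses are not known exactly. Their poses are not given: they have to be found in the camera images.
- board: fixed brown wooden board, 276 mm along its x, 300 along its y, top surface 40 mm above the origin. Long edges have strips 6 mm wide, 6 high (inner faces x = +-132 mm); the ends y = +-150 mm are open: tray at one, carton at the other. Shells, die and punch stand on it, each in its own lane along y (centres at least 34 mm apart in x), so straight ways along y are free. Origin: under its centre, z up.
- tray: the empty catch tray: bare sheet steel, open on top, fixed, close against one end of the board (either), axes parallel to the board's; 264 mm along x, 100 along y, walls 3 mm thick, 36 high (rim 4 mm below the board's surface), floor 3 mm. Origin: centre of its underside, 201 mm from the board's origin along the board's + or - y.
- carton: the shallow cardboard carton of black button backs at the other end of the board, same outer size as the tray (264 x 100 x 36 mm), fixed; no shell belongs in it. Origin: centre of its underside.
- shell_a: one of the four button shells: a shallow domed disc of bare light metal, 28 mm across, 9 mm high (upright skirt to 5.5 mm, then a low dome), 10 to 18 g, lying dome up on the work board; it slides easily and does not roll. Origin: centre of its flat underside.
- shell_b: one of the four button shells: a shallow domed disc of bare light metal, 28 mm across, 9 mm high (upright skirt to 5.5 mm, then a low dome), 10 to 18 g, lying dome up on the work board; it slides easily and does not roll. Origin: centre of its flat underside.
- shell_c: one of the four button shells: a shallow domed disc of bare light metal, 28 mm across, 9 mm high (upright skirt to 5.5 mm, then a low dome), 10 to 18 g, lying dome up on the work board; it slides easily and does not roll. Origin: centre of its flat underside.
- shell_d: one of the four button shells: a shallow domed disc of bare light metal, 28 mm across, 9 mm high (upright skirt to 5.5 mm, then a low dome), 10 to 18 g, lying dome up on the work board; it slides easily and does not roll. Origin: centre of its flat underside.
- die: lower die standing loose on the board among the shells: turned bright steel, waisted, 30 mm across the foot, 28 mm across the head with a dark hollow cup in its top, 42 mm high, 0.14 to 0.22 kg; stays where it is. Origin: centre of its underside.
- punch: punch standing loose on the board among the shells: dark steel, 28 mm across for the lower 20 mm, then an 18 mm shank, 48 mm high, 0.12 to 0.20 kg; stays where it is. Origin: centre of its underside.
- tin: round flat tin with a blue lid on the bench, near right, 87 mm across, 29 mm high; bystander. Origin: centre of its underside.
- spare_die: larger spare die on the bench to the left, dark steel, 48 mm across, 58 mm high; bystander. Origin: centre of its underside.
- spool: spool of blue thread on the bench to the left, 52 mm across, 64 mm high; bystander. Origin: centre of its underside.
- oil: grey oil bottle on the bench to the right, 48 mm across, 125 mm high; bystander. Origin: centre of its underside.
- jar: clear jar with a steel lid on the bench to the right, 76 mm across, 85 mm high; bystander. Origin: centre of its underside.
- driver: screwdriver lying on the bench, near left, 190 mm long; bystander. Origin: under its middle.

How it is judged:
By the outcome, as a careful person would: the job done as asked, in the order asked, and still so for the second after the job is handed in, with the robot touching nothing.
It also fails if it takes over 61 s, if anything falls off the work surface, if the arm or the gripper's body presses on something with over 40 N, if the wrist force passes 120 N, or if a joint passes its speed limit or range.

ROBOT

A 6-joint arm with a two-finger parallel gripper is mounted at the origin on the work surface. World frame = base frame: x ahead of the robot, y to its left, z up, the work surface at z = 0. Lengths are in m, angles in degrees, forces in N, time in s.
With the tool pointing down it reaches from about 0.25 to 0.8 m from the base axis. Payload 8.5 kg.
Tool frame: the origin (TCP) lies at the very end of the fingers, on their centre line; the grasp point (between the pads) lies 19 mm behind it (r.hold_point_z is the distance from the TCP to the grasp point, in m); z points along the fingers, y is the line along which they close (so a half turn about z gives the same grasp; the last joint's range is limited). The gripper opens to 85 mm and grips with 20 to 120 N. Pads are 22 mm wide; open, the fingers measure 114 mm over their backs; the gripper's body (76 mm by 85 mm) begins 54 mm behind the grasp point. The pads swing forward as they close: fully open they stand 13 mm farther back than shut.
Start: joints at [-68.182, 13.648, -0.773, 75.585, 0, 90], TCP at [0.195, -0.487, 0.231] pointing down, gripper open.
Joint ranges: [-152.45, 152.45], [-59.26, 108.67], [-65.41, 83.53], [-104.44, 129.93], [-82.83, 76.93], [-180, 180]. Speed limits (degrees/s): [127.2, 127.2, 159.86, 180, 180, 180].

INTERFACE

Orientations are given as a 3x3 rotation matrix whose columns are the frame's x, y, z axes.
In Python, from workcell import r gives the robot as it stands.
- The arm moves only by the shell command python3 -m pendant 'ROWS' [OPENING] [FORCE]. ROWS is JSON, one flat list of numbers, 4 for each row, row after row: the shift along the tool's x, y, z in mm, then the turn about the tool's z in degrees. In form: [dx, dy, dz, turn, dx, dy, dz, turn, ...]. A call has 1 to 8 rows; each row is the pose to reach, as a shift and turn from the pose commanded when the call began, along the tool's axes at that moment; what a row does not reach only later rows make up. A row lasts 1/12 s, in which the tool goes at most 41.7 mm and 7.16 degrees, less where a joint would pass 70% of its speed; a pose out of reach is approached as far as the arm can. A call with a gripper value outside its range is refused whole. OPENING is the opening in per cent of the stroke, from 0 (shut) to 100 (fully open), set as the call begins (- or left out, the last holds). The fingers move at their own pace and stop on an object; FORCE is the grip in N (left out, the last holds). Time passes only in rows, so rows that repeat a pose let the fingers close. It gives the time, the measured TCP pose, the force, the opening and the grip force at its end, in the units of the state.
- r.sense(): the state, without advancing time (a new reading comes with each control period).
- r.capture(name): name is "side" or "top"; returns the picture (384x512x3 uint8, red, green, blue); there is no depth.
- r.camera_info(name): a dict with "intrinsics" (3x3 intrinsics, pixels), "k1" (the pictures are not rectified: a ray, as slopes to the right and down, at radius r is drawn at 1 + k1 r^2 times it, then the intrinsics apply), "world_to_cam" (4x4, takes a point from world to camera coordinates). Camera axes: x right, y down, z forward; pixel columns grow to the right and rows downward; lengths in m; the calibration is good to about 2 mm. A picture is of the moment at which its call begins. camera_info takes no time and is no camera call.
- r.hand_in(): hands the job in; it is judged then, once.
The state is a dict: "clock": time; "joints": joint angles; "joint_velocities": joint speeds; "joint_torque": joint torques, N m; "tcp_pos": TCP position; "tool_rot": TCP orientation; "wrist_force": force on the tool from outside, world axes, zero at the start; "wrist_torque": the same for the moment, N m; "opening": finger opening in m; "finger_force": force on a finger pad.
Only numpy, scipy, OpenCV 4.12 (cv2) and the standard library are available. Lean on these libraries where they do the work, as an engineer would, in place of code of your own. Each camera call takes 0.05 s, during which the arm holds its last target. There are 200 camera calls.

## Working session

There is one attempt and no reset: what is moved stays moved. The work goes in short steps, Python scripts to look and compute and a shell command to move; the robot and the scene stay as the last step left them, time stands still between calls to the robot, and variables do not carry over. Pictures are saved under pics/ and viewed, at most 10 in all, crops included, and the job is handed in when it is done.

```bash
mkdir -p pics
cat > h.py <<'E'
import numpy as np, cv2
from workcell import r
def ray(cam,uv,z):
    i=r.camera_info(cam);K=np.array(i["intrinsics"]);T=np.array(i["world_to_cam"])
    p=cv2.undistortPoints(np.array([[uv]],float),K,np.array([i["k1"],0,0,0,0.]))[0,0] if 1 else 0
    R=T[:3,:3];c=-R.T@T[:3,3];d=R.T@np.array([*p,1]);return (c+d*(z-c[2])/d[2])
def proj(cam,P):
    i=r.camera_info(cam);T=np.array(i["world_to_cam"])
    return cv2.projectPoints(np.array([P],float),cv2.Rodrigues(T[:3,:3])[0],T[:3,3],np.array(i["intrinsics"]),np.array([i["k1"],0,0,0,0.]))[0][0,0]
def snap(cam,name):
    a=np.array(r.capture(cam));cv2.imwrite("pics/"+name,cv2.cvtColor(a,cv2.COLOR_RGB2BGR));return a
E
python3 - <<'E'
from h import *
for c in("top","side"):
    snap(c,c+"0.png");i=r.camera_info(c);T=np.array(i["world_to_cam"]);print(c,-T[:3,:3].T@T[:3,3],i["k1"])
s=r.sense();print(s["tcp_pos"],s["tool_rot"],s["opening"],s["clock"])
E
```

```text
top [ 0.3570423  -0.06587594  1.72589067] -0.02450852505025371
side [-0.11085599  0.90847361  0.66918144] -0.05403833346532607
[ 0.19497429 -0.48704281  0.23073735] [[ 9.28364441e-01  3.71670839e-01 -5.02779410e-04]
 [ 3.71671179e-01 -9.28363620e-01  1.23469228e-03]
 [-7.86299730e-06 -1.33311303e-03 -9.99999111e-01]] 0.08513586598466855 0.1
```

View pics/top0.png

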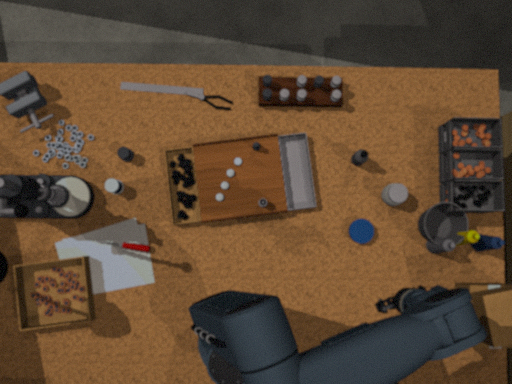

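View pics/side0.png

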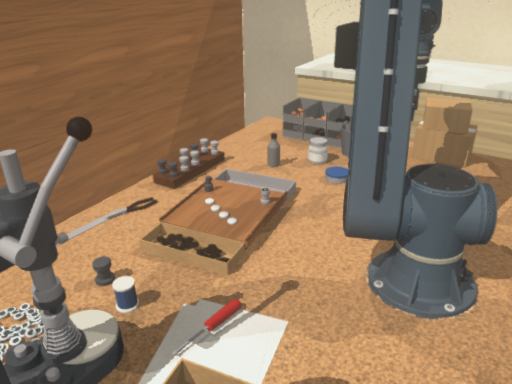

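The top view shows the board around (240,178), the tray to its right at (300,172) towards world -y, and the carton on the left. Shells are at about (238,161), (232,173), (225,185) and (219,197), the punch at (256,146) and the die at (263,202).

Run:
```python
from h import *
a=cv2.imread("pics/top0.png");crop=a[120:235,155:330]
cv2.imwrite("pics/c0.png",cv2.resize(crop,None,fx=4.5,fy=4.5,interpolation=cv2.INTER_CUBIC))
b=cv2.imread("pics/side0.png");cv2.imwrite("pics/s0c.png",cv2.resize(b[160:280,140:305],None,fx=4.5,fy=4.5,interpolation=cv2.INTER_CUBIC))
for cam,im,roi in(("top",a,(195,287,145,215)),("side",b,(195,245,190,228))):
    m=np.zeros(im.shape[:2],np.uint8);h=cv2.cvtColor(im,cv2.COLOR_BGR2HSV)
    m[(h[...,1]<70)&(h[...,2]>120)]=255
    k=np.zeros_like(m);x0,x1,y0,y1=roi;k[y0:y1,x0:x1]=255;m&=k
    n,l,st,ce=cv2.connectedComponentsWithStats(m)
    for i in range(1,n):
        if st[i,4]>5:print(cam,ce[i].round(1),st[i],ray(cam,ce[i],.046).round(4))
```

```text
top [237.3 160.5] [234 157   8   8  51] [ 6.338e-01 -6.000e-04  4.600e-02]
top [229.6 171.9] [226 169   8   7  45] [0.5935 0.0258 0.046 ]
top [223.9 184.5] [220 181   8   8  45] [0.5491 0.0445 0.046 ]
top [218.8 196.3] [216 193   7   8  46] [0.5078 0.0614 0.046 ]
side [209.2 200.7] [205 198  10   6  47] [6.317e-01 4.000e-04 4.600e-02]
side [215.  207.6] [211 205   9   6  50] [0.5908 0.026  0.046 ]
side [223.4 214.2] [219 211  10   7  56] [0.5465 0.0447 0.046 ]
side [231.6 220.7] [227 217  10   8  58] [0.5057 0.0623 0.046 ]
```

View pics/c0.png

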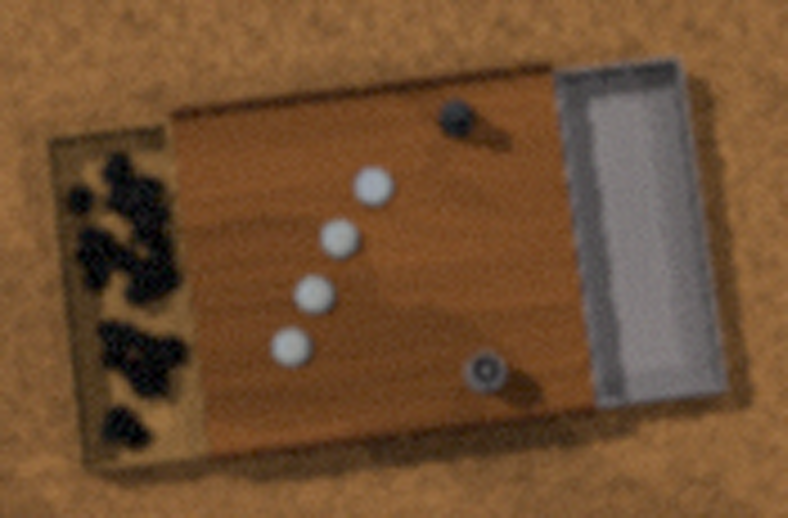

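View pics/s0c.png

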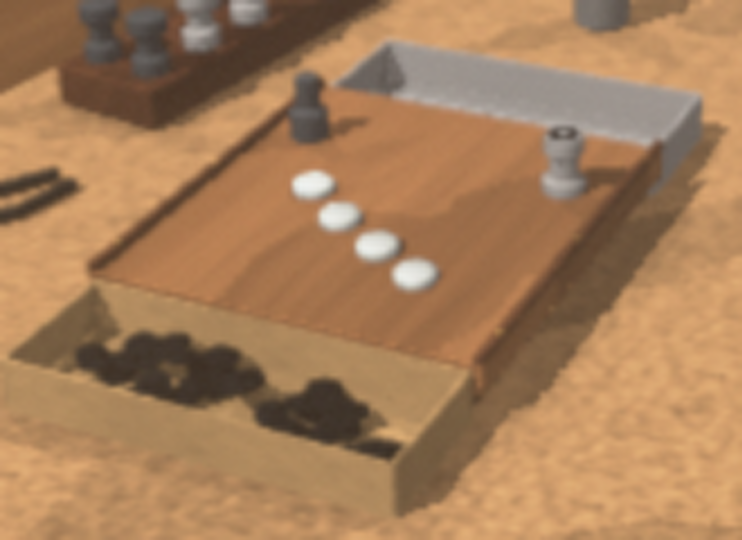

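The crops confirm the layout: the tray is at board -y, and the die and punch stand in the outer lanes towards the tray end. Next I'll fit the board frame and work out the lanes.

```bash
cat > f.py <<'E'
from h import *
C=[ray("top",(u/4.5+155-.4,v/4.5+120-.4),.040) for u,v in((172,112),(553,68),(597,405),(208,455))]
tl,tr,br,bl=[c[:2] for c in C]
S=np.array([[.6328,0],[.5922,.0259],[.5478,.0446],[.5068,.0619]])
E
python3 - <<'E'
from f import *
print(np.array([tl,tr,br,bl]).round(4), [np.linalg.norm(x).round(4) for x in(tr-tl,bl-br,tl-bl,tr-br)])
v=lambda d:np.degrees(np.arctan2(d[0],-d[1])) # angle of push dir from -y toward +x
print("yaw",v(tr-tl),v(br-bl), [np.degrees(np.arctan2(d[1],d[0])) for d in (tl-bl,tr-br)])
Tc=[ray("top",(u/4.5+154.6,w/4.5+119.6),.036)[:2] for u,w in((680,60),(725,392))];d=Tc[0]-Tc[1];print("tray",np.degrees(np.arctan2(d[1],d[0])),Tc)
q=np.radians(6.8);ex=np.array([np.cos(q),np.sin(q)]);ey=np.array([-np.sin(q),np.cos(q)])
o=(tl+tr+br+bl)/4;print("o",o)
L=lambda p:np.array([(p-o)@ex,(p-o)@ey])
for p in S:print("shell",L(p).round(4))
for n,uvt,uvs,z in(("punch",(456,118),(310,131),.088),("die",(486,371),(564,186),.082)):
    print(n,L(ray("top",(uvt[0]/4.5+154.6,uvt[1]/4.5+119.6),z)[:2]).round(4),"side low",L(ray("side",(uvs[0]/4.5+139.6,uvs[1]/4.5+159.6),.045)[:2]).round(4))
for p in Tc:print(L(p))
E
```

```text
[[ 0.6893  0.1562]
 [ 0.7279 -0.1396]
 [ 0.4653 -0.1757]
 [ 0.4231  0.1223]] [np.float64(0.2984), np.float64(0.301), np.float64(0.2683), np.float64(0.2651)]
yaw 7.433818221385551 8.0530589736469 [np.float64(7.273823725834804), np.float64(7.827614920333598)]
tray 7.816261737407803 [array([ 0.73648915, -0.23904584]), array([ 0.47684073, -0.27468833])]
o [ 0.5764054  -0.00920848]
shell [0.0571 0.0025]
shell [0.0198 0.033 ]
shell [-0.022   0.0568]
shell [-0.0607  0.0788]
punch [ 0.0943 -0.067 ] side low [ 0.101  -0.0681]
die [-0.0982 -0.0692] side low [-0.0982 -0.0664]
[ 0.13174398 -0.24717512]
[-0.13029815 -0.25182348]
```

```bash
cat > g.py <<'E'
from f import *
q=np.radians(7.7);ex=np.array([np.cos(q),np.sin(q)]);ey=np.array([-np.sin(q),np.cos(q)])
o=(tl+tr+br+bl)/4
L=lambda p:np.array([(p-o)@ex,(p-o)@ey])*1000
def rel(bx,by,z): # board mm -> tool-frame shift mm + turn
    s=r.sense();R=np.array(s["tool_rot"]);p=o+(bx*ex+by*ey)/1000
    d=R.T@(np.array([*p,z/1000])-s["tcp_pos"])*1000
    a=R.T@np.array([*ey,0]);return d.round(1),round(float(np.degrees(np.arctan2(a[1],a[0]))),2)
E
python3 - <<'E'
from g import *
for p in S:print(L(p).round(1))
print(rel(L(S[0])[0],L(S[0])[1]+42,120))
E
```

```text
[57.1  1.6]
[20.4 32.7]
[-21.1  57.2]
[-59.5  79.8]
(array([ 597.7, -330. ,  111.2]), -75.88)
```

```bash
python3 -m pendant '[598,-330,20,-75.9,598,-330,20,-75.9,598,-330,20,-75.9,598,-330,20,-75.9,598,-330,20,-75.9,598,-330,20,-75.9,598,-330,20,-75.9,598,-330,20,-75.9]' 10
python3 -c "
from g import *
print(rel(57.1,43.6,120))"
```

```text
clock: 0.77
tcp_pos: [0.4068, -0.2276, 0.2214]
tool_rot: [[0.183, 0.983, -0.0], [0.983, -0.183, 0.0], [0.0, -0.0, -1.0]]
wrist_force: [1.4, -1.0, -0.4]
opening: 0.0086
finger_force: 0.0
(array([305. , 167.4, 101.4]), -18.24)
```

```bash
python3 -m pendant '[305,167,60,-18.2,305,167,60,-18.2,305,167,60,-18.2,305,167,60,-18.2,305,167,60,-18.2,305,167,60,-18.2,305,167,60,-18.2,305,167,60,-18.2]'
python3 -m pendant '[0,0,0,0,0,0,0,0,0,0,0,0]'
python3 -c "
from g import *
print(rel(57.1,43.6,43))"
```

```text
clock: 1.43
tcp_pos: [0.6162, 0.0256, 0.1641]
tool_rot: [[-0.128, 0.992, -0.001], [0.992, 0.128, -0.0], [0.0, -0.001, -1.0]]
wrist_force: [-0.1, -1.3, 1.1]
opening: 0.0086
finger_force: 0.0
clock: 1.68
tcp_pos: [0.6149, 0.0238, 0.1642]
tool_rot: [[-0.128, 0.992, -0.002], [0.992, 0.128, -0.0], [0.0, -0.002, -1.0]]
wrist_force: [-0.8, 0.2, 0.4]
opening: 0.0086
finger_force: 0.0
(array([ 16.2,  14.7, 121.2]), -0.34)
```

```bash
python3 -m pendant '[16,15,40,-0.4,16,15,80,-0.4,16,15,100,-0.4,16,15,100,-0.4,16,15,100,-0.4]'
python3 - <<'E'
from g import *
print(rel(57.1,43.6,43))
a=snap("side","s1.png");cv2.imwrite("pics/s1c.png",cv2.resize(cv2.imread("pics/s1.png")[140:260,150:300],None,fx=4.5,fy=4.5,interpolation=cv2.INTER_CUBIC))
p=r.sense()["tcp_pos"];u=proj("side",p);print("tip expected in crop",(u-[150,140])*4.5+2)
E
```

```text
clock: 2.1
tcp_pos: [0.6271, 0.0402, 0.0649]
tool_rot: [[-0.133, 0.991, -0.002], [0.991, 0.133, -0.0], [0.0, -0.002, -1.0]]
wrist_force: [0.2, 0.3, 0.7]
opening: 0.0088
finger_force: 0.0
(array([ 1.4,  0.3, 21.9]), -0.07)
tip expected in crop [233.41814883 273.70870433]
```

View pics/s1c.png

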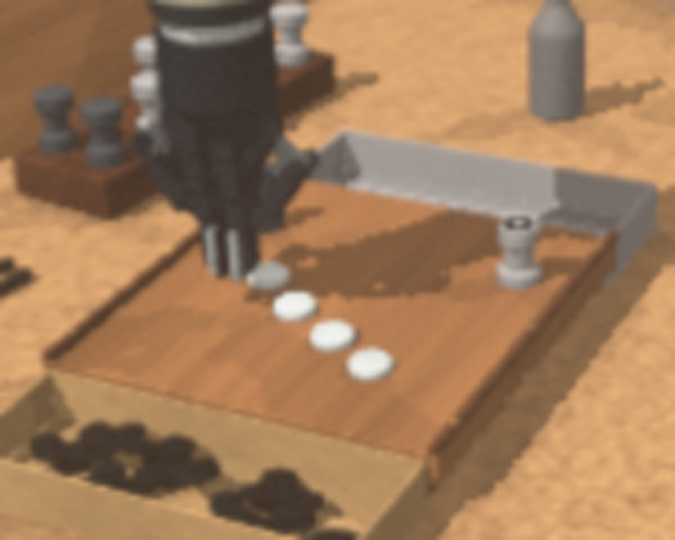

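The fingers are behind shell 1, at about (230,270) in the crop with the shell at (268,277). Their knuckles spread wide only about 35 mm above the tips. In this orientation they could catch the punch or die heads, so I'll turn the tool 90° to put the spread along the lane, and shut the fingers.

```bash
python3 -c "
from g import *
print(r.sense()['joints'])"
python3 -m pendant '[0,0,-10,90,0,0,-10,90,0,0,-10,90,0,0,-10,90,0,0,-10,90,0,0,-10,90,0,0,-10,90,0,0,-10,90]' 0
cat >> g.py <<'E'
def rel2(bx,by,z): # as rel, residual turn for tool x along ex
    d,t=rel(bx,by,z);return d,round((t+90+180)%360-180,2)
E
python3 -c "
from g import *
print(r.sense()['joints'],rel2(57.1,43.6,43))"
```

```text
[ 3.68039740e+00  2.89891745e+01 -2.19382328e+00  5.87596386e+01
 -1.94580695e-04  8.60449791e+01]
clock: 2.82
tcp_pos: [0.6297, 0.0408, 0.0782]
tool_rot: [[0.766, 0.643, 0.005], [0.643, -0.766, 0.0], [0.004, 0.003, -1.0]]
wrist_force: [0.8, 0.6, -0.5]
opening: -0.0002
finger_force: 0.0
[ 3.71035799e+00  2.84289518e+01 -1.28414725e+00  6.00264778e+01
  1.94979274e-03  1.43699854e+02] (array([-1.6, -2.4, 35.2]), 32.31)
```

J6 would run close to its limit this way, so I'll turn the opposite way, which gives the same geometry with J6 near 0.

```bash
python3 -m pendant '[0,0,0,-57,0,0,0,-57,0,0,0,-57,0,0,0,-57,0,0,0,-57,0,0,0,-57,0,0,0,-57,0,0,0,-57]'
python3 -m pendant '[0,0,0,-57,0,0,0,-57,0,0,0,-57,0,0,0,-57,0,0,0,-57,0,0,0,-57,0,0,0,-57,0,0,0,-57]'
cat >> g.py <<'E'
def rel3(bx,by,z): # tool x along -ex
    d,t=rel(bx,by,z);return d,round((t-90+180)%360-180,2)
E
python3 -c "
from g import *
print(r.sense()['joints'],rel3(57.1,43.6,43))"
```

```text
clock: 3.48
tcp_pos: [0.6297, 0.0408, 0.0782]
tool_rot: [[-0.134, 0.991, 0.005], [0.991, 0.134, 0.0], [-0.0, 0.005, -1.0]]
wrist_force: [0.5, 0.2, -0.1]
opening: 0.0004
finger_force: 0.0
clock: 4.15
tcp_pos: [0.6297, 0.0408, 0.0782]
tool_rot: [[-0.904, 0.427, 0.005], [0.427, 0.904, 0.0], [-0.004, 0.002, -1.0]]
wrist_force: [-0.5, 0.4, 1.1]
opening: -0.0
finger_force: 0.0
[ 3.70832077e+00  2.84281177e+01 -1.28332621e+00  6.00251260e+01
  3.04365983e-03  2.89858889e+01] (array([ 2.8, -0.4, 35.2]), -32.98)
```

```bash
python3 -m pendant '[3,0,0,-33,3,0,0,-33,3,0,0,-33,3,0,0,-33,3,0,0,-33,3,0,15,-33,3,0,30,-33,3,0,35,-33]'
python3 -c "
from g import *
print(rel3(57.1,43.6,43),rel3(57.1,-178,43))"
```

```text
clock: 4.82
tcp_pos: [0.6261, 0.0422, 0.0412]
tool_rot: [[-0.992, -0.128, 0.002], [-0.128, 0.992, 0.0], [-0.002, -0.0, -1.0]]
wrist_force: [-0.1, -0.2, 0.6]
opening: -0.0
finger_force: 0.0
(array([-1. , -0.6, -1.8]), -0.33) (array([  -2.2, -222.2,   -1.8]), -0.33)
```

```bash
python3 -m pendant '[-1,-4,-2,-0.3,-1,-8,-2,-0.3,-1,-12,-2,-0.3,-1,-17,-2,-0.3,-1,-23,-2,-0.3,-1,-30,-2,-0.3,-1,-37,-2,-0.3,-1,-44,-2,-0.3]'
python3 - <<'E'
from g import *
print(rel3(57.1,-145,43))
snap("side","s2.png");cv2.imwrite("pics/s2c.png",cv2.resize(cv2.imread("pics/s2.png")[140:260,150:300],None,fx=4.5,fy=4.5,interpolation=cv2.INTER_CUBIC))
E
```

```text
clock: 5.48
tcp_pos: [0.6323, -0.0016, 0.0419]
tool_rot: [[-0.991, -0.134, -0.0], [-0.134, 0.991, 0.0], [0.0, 0.0, -1.0]]
wrist_force: [0.8, -0.3, -0.2]
opening: 0.0
finger_force: 0.1
(array([  -0.6, -145. ,   -1.1]), 0.01)
```

View pics/s2c.png

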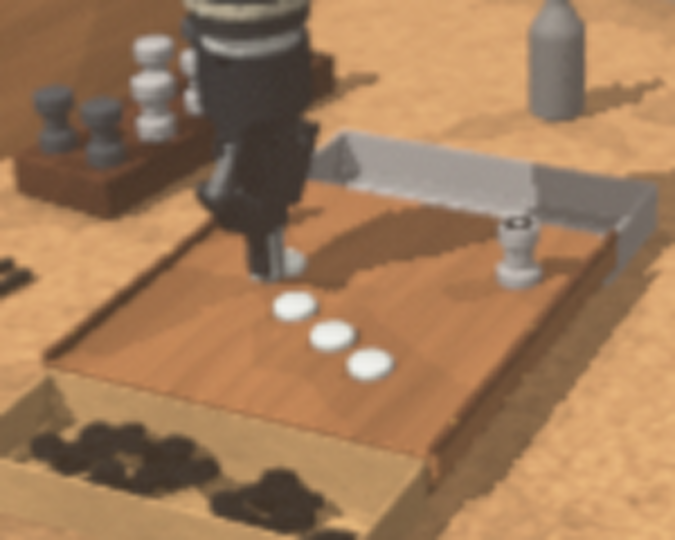

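Shell 1 sits ahead of the fingers at about (290,262), in full contact. I'll carry on with the push.

```bash
python3 -m pendant '[0,-7,-1,0,0,-14,-1,0,0,-21,-1,0,0,-28,-1,0,0,-35,-1,0,0,-42,-1,0,0,-49,-1,0,0,-56,-1,0]'
python3 -m pendant '[0,-7,0,0,0,-14,0,0,0,-21,0,0,0,-28,0,0,0,-35,0,0,0,-42,0,0,0,-49,0,0,0,-56,0,0]'
python3 -m pendant '[0,-6,0,0,0,-12,0,0,0,-18,0,0,0,-24,0,0,0,-30,0,0,0,-36,0,0,0,-36,0,0,0,-36,0,0]'
python3 - <<'E'
from g import *
print(rel3(57.1,-145,43), rel3(20.4,32.7+43,80))
snap("side","s3.png");cv2.imwrite("pics/s3c.png",cv2.resize(cv2.imread("pics/s3.png")[140:260,150:300],None,fx=4.5,fy=4.5,interpolation=cv2.INTER_CUBIC))
E
```

```text
clock: 6.2
tcp_pos: [0.6398, -0.057, 0.0428]
tool_rot: [[-0.991, -0.134, -0.0], [-0.134, 0.991, 0.0], [0.0, 0.0, -1.0]]
wrist_force: [0.3, -0.3, 0.5]
opening: 0.0001
finger_force: 0.1
clock: 6.87
tcp_pos: [0.6473, -0.1124, 0.0429]
tool_rot: [[-0.991, -0.134, -0.0], [-0.134, 0.991, 0.0], [0.0, 0.0, -1.0]]
wrist_force: [0.5, 0.0, -0.5]
opening: 0.0
finger_force: 0.0
clock: 7.53
tcp_pos: [0.6521, -0.1478, 0.0428]
tool_rot: [[-0.991, -0.134, -0.0], [-0.134, 0.991, 0.0], [0.0, 0.0, -1.0]]
wrist_force: [0.6, -0.2, -0.2]
opening: -0.0002
finger_force: 0.0
(array([-0.7,  2.4, -0.2]), -0.02) (array([ 36.1, 223.1, -37.2]), -0.02)
```

View pics/s3c.png

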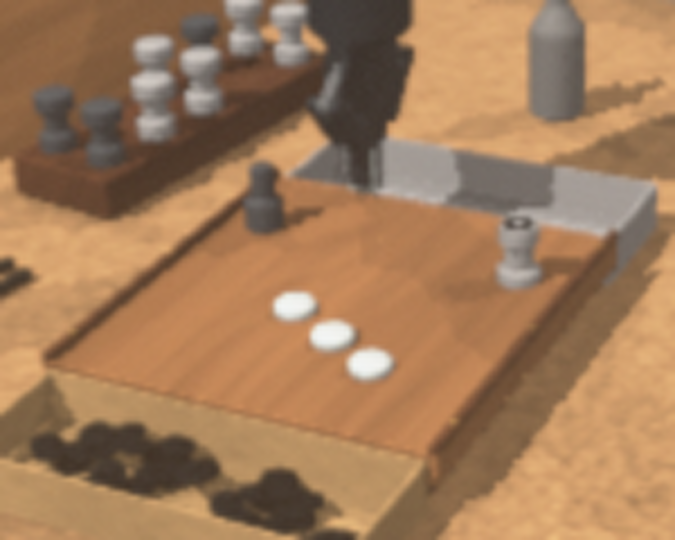

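Shell 1 has gone off the edge and the punch and die are undisturbed. On to shell 2.

```bash
python3 -m pendant '[0,0,-30,0,0,20,-60,0,36,60,-60,0,36,100,-60,0,36,140,-60,0,36,180,-60,0,36,215,-60,0,36,223,-60,0]'
python3 -m pendant '[0,0,20,0,0,0,40,0,0,0,53,0,0,0,58,0,0,0,60,0,0,0,60,0]'
python3 - <<'E'
from g import *
print(rel3(20.4,32.7+42,43), rel3(20.4,-145,43))
E
```

```text
clock: 8.25
tcp_pos: [0.5852, 0.0741, 0.1032]
tool_rot: [[-0.99, -0.139, -0.0], [-0.139, 0.99, 0.002], [-0.0, 0.002, -1.0]]
wrist_force: [0.2, -0.5, 0.3]
opening: -0.0
finger_force: 0.0
clock: 8.75
tcp_pos: [0.5865, 0.0687, 0.0429]
tool_rot: [[-0.991, -0.134, -0.0], [-0.134, 0.991, 0.0], [0.0, 0.0, -1.0]]
wrist_force: [0.3, 1.3, -0.6]
opening: 0.0
finger_force: 0.0
(array([ 0. , -1.2, -0.1]), 0.02) (array([ 1.000e-01, -2.209e+02, -1.000e-01]), 0.02)
```

```bash
python3 -m pendant '[0,-4,0,0,0,-8,0,0,0,-12,0,0,0,-17,0,0,0,-23,0,0,0,-30,0,0,0,-37,0,0,0,-44,0,0]'
python3 -m pendant '[0,-7,0,0,0,-14,0,0,0,-21,0,0,0,-28,0,0,0,-35,0,0,0,-42,0,0,0,-49,0,0,0,-56,0,0]'
python3 -m pendant '[0,-7,0,0,0,-14,0,0,0,-21,0,0,0,-28,0,0,0,-35,0,0,0,-42,0,0,0,-49,0,0,0,-56,0,0]'
python3 -m pendant '[0,-7,0,0,0,-14,0,0,0,-21,0,0,0,-28,0,0,0,-35,0,0,0,-42,0,0,0,-49,0,0,0,-56,0,0]' | tail -6
python3 -m pendant '[0,-5,0,0,0,-10,0,0,0,-10,0,0]'
python3 - <<'E'
from g import *
print(rel3(20.4,-145,43), rel3(-21.1,57.2+42,103))
snap("top","t3.png")
E
```

```text
clock: 9.42
tcp_pos: [0.5925, 0.0242, 0.0429]
tool_rot: [[-0.991, -0.134, -0.0], [-0.134, 0.991, 0.0], [0.0, 0.0, -1.0]]
wrist_force: [0.5, 0.8, 0.1]
opening: 0.0002
finger_force: 0.1
clock: 10.08
tcp_pos: [0.6, -0.0311, 0.0429]
tool_rot: [[-0.991, -0.134, -0.0], [-0.134, 0.991, 0.0], [0.0, 0.0, -1.0]]
wrist_force: [-1.3, -0.2, 0.1]
opening: -0.0003
finger_force: 0.0
clock: 10.75
tcp_pos: [0.6075, -0.0865, 0.0429]
tool_rot: [[-0.991, -0.134, -0.0], [-0.134, 0.991, 0.0], [0.0, 0.0, -1.0]]
wrist_force: [0.0, -0.8, -0.8]
opening: -0.0002
finger_force: 0.1
clock: 11.42
tcp_pos: [0.615, -0.1421, 0.0429]
tool_rot: [[-0.991, -0.134, -0.0], [-0.134, 0.991, 0.0], [0.0, 0.0, -1.0]]
wrist_force: [-0.0, -0.6, -0.1]
opening: -0.0003
finger_force: 0.0
clock: 11.67
tcp_pos: [0.6164, -0.1523, 0.0428]
tool_rot: [[-0.991, -0.134, 0.0], [-0.134, 0.991, -0.0], [-0.0, -0.0, -1.0]]
wrist_force: [0.1, 0.2, -0.0]
opening: -0.0002
finger_force: 0.0
(array([ 0.1,  2.1, -0.2]), -0.03) (array([ 41.7, 246.3, -60.2]), -0.03)
```

Shell 3 next, along the same pattern.

```bash
python3 -m pendant '[0,0,-30,0,0,20,-60,0,42,60,-60,0,42,100,-60,0,42,140,-60,0,42,180,-60,0,42,220,-60,0,42,247,-60,0]' | head -2
python3 -m pendant '[0,0,0,0,0,0,20,0,0,0,40,0,0,0,53,0,0,0,58,0,0,0,60,0,0,0,60,0]' | head -2
python3 - <<'E'
from g import *
print(rel3(-21.1,57.2+42,43), rel3(-21.1,-145,43))
snap("side","s4.png");cv2.imwrite("pics/s4c.png",cv2.resize(cv2.imread("pics/s4.png")[140:260,150:300],None,fx=4.5,fy=4.5,interpolation=cv2.INTER_CUBIC))
E
```

```text
clock: 12.38
tcp_pos: [0.5405, 0.0907, 0.1033]
clock: 12.97
tcp_pos: [0.5415, 0.0878, 0.0429]
(array([-0.5, -1.6, -0.1]), 0.01) (array([-4.000e-01, -2.458e+02, -1.000e-01]), 0.01)
```

View pics/s4c.png

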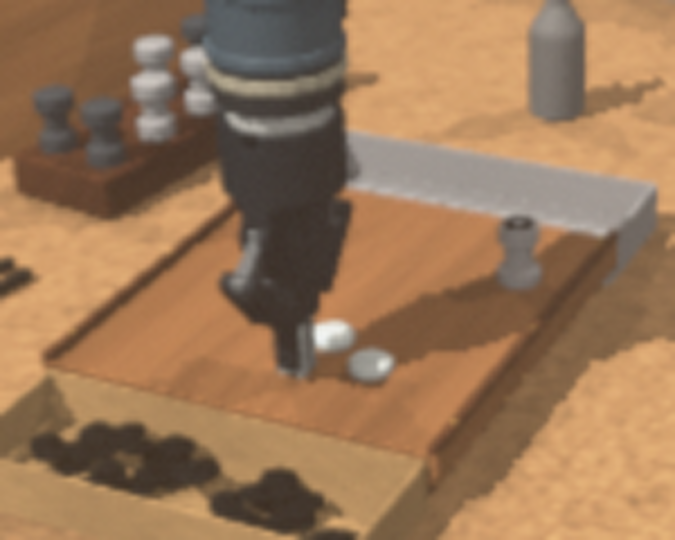

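Shell 2 is gone. The fingers, at (295,372), stand behind shell 3 at (332,336), and shell 4 at (370,364) is clear. Next I'll push shell 3.

```bash
python3 -m pendant '[0,-4,0,0,0,-8,0,0,0,-12,0,0,0,-17,0,0,0,-23,0,0,0,-30,0,0,0,-37,0,0,0,-44,0,0]' | head -2
python3 -m pendant '[0,-7,0,0,0,-14,0,0,0,-21,0,0,0,-28,0,0,0,-35,0,0,0,-42,0,0,0,-49,0,0,0,-56,0,0]' | head -2
python3 -m pendant '[0,-7,0,0,0,-14,0,0,0,-21,0,0,0,-28,0,0,0,-35,0,0,0,-42,0,0,0,-49,0,0,0,-56,0,0]' | head -2
python3 -m pendant '[0,-7,0,0,0,-14,0,0,0,-21,0,0,0,-28,0,0,0,-35,0,0,0,-42,0,0,0,-49,0,0,0,-56,0,0]' | head -2
python3 -m pendant '[0,-7,0,0,0,-14,0,0,0,-21,0,0,0,-28,0,0,0,-34,0,0,0,-34,0,0,0,-34,0,0]' | head -2
python3 - <<'E'
from g import *
print(rel3(-21.1,-145,43), rel3(-59.5,79.8+42,103))
E
```

```text
clock: 13.68
tcp_pos: [0.5475, 0.0434, 0.0429]
clock: 14.35
tcp_pos: [0.555, -0.0119, 0.0429]
clock: 15.02
tcp_pos: [0.5625, -0.0674, 0.0429]
clock: 15.68
tcp_pos: [0.5701, -0.1229, 0.0428]
clock: 16.27
tcp_pos: [0.5745, -0.1562, 0.0428]
(array([-0.5,  0.4, -0.2]), -0.02) (array([ 38. , 267.2, -60.2]), -0.02)
```

```bash
python3 -m pendant '[0,0,-30,0,0,20,-60,0,0,60,-60,0,0,100,-60,0,38,135,-60,0,38,175,-60,0,38,215,-60,0,38,250,-60,0]' | head -2
python3 -m pendant '[0,18,0,0,0,18,0,0,0,18,20,0,0,18,40,0,0,18,53,0,0,18,58,0,0,18,60,0,0,18,60,0]' | head -2
python3 - <<'E'
from g import *
print(rel3(-59.5,79.8+42,43), rel3(-59.5,-145,43))
E
```

```text
clock: 16.93
tcp_pos: [0.5019, 0.0886, 0.1032]
clock: 17.6
tcp_pos: [0.5009, 0.1043, 0.0429]
(array([-0.1, -0.8, -0.1]), 0.0) (array([-1.000e-01, -2.676e+02, -1.000e-01]), 0.0)
```

```bash
python3 -m pendant '[0,-4,0,0,0,-8,0,0,0,-12,0,0,0,-17,0,0,0,-23,0,0,0,-30,0,0,0,-37,0,0,0,-44,0,0]' | head -2
python3 -m pendant '[0,-7,0,0,0,-14,0,0,0,-21,0,0,0,-28,0,0,0,-35,0,0,0,-42,0,0,0,-49,0,0,0,-56,0,0]' | head -2
python3 -m pendant '[0,-7,0,0,0,-14,0,0,0,-21,0,0,0,-28,0,0,0,-35,0,0,0,-42,0,0,0,-49,0,0,0,-56,0,0]' | head -2
python3 -m pendant '[0,-7,0,0,0,-14,0,0,0,-21,0,0,0,-28,0,0,0,-35,0,0,0,-42,0,0,0,-49,0,0,0,-56,0,0]' | head -2
python3 -m pendant '[0,-7,0,0,0,-14,0,0,0,-21,0,0,0,-28,0,0,0,-35,0,0,0,-42,0,0,0,-49,0,0,0,-56,0,0]' | head -4
python3 -m pendant '[0,0,-30,0,0,0,-70,0,0,0,-110,0,0,0,-150,0,0,40,-190,0,40,80,-200,0,80,120,-200,0,120,160,-200,0]' | head -2
python3 -m pendant '[100,40,0,0,100,40,0,0,100,40,0,0,100,40,0,0]' | head -2
python3 - <<'E'
from g import *
a=snap("top","t5.png");cv2.imwrite("pics/t5c.png",cv2.resize(cv2.imread("pics/t5.png")[120:235,155:330],None,fx=4.5,fy=4.5,interpolation=cv2.INTER_CUBIC))
snap("side","s5.png");cv2.imwrite("pics/s5c.png",cv2.resize(cv2.imread("pics/s5.png")[140:260,150:300],None,fx=4.5,fy=4.5,interpolation=cv2.INTER_CUBIC))
E
```

```text
clock: 18.27
tcp_pos: [0.5069, 0.0601, 0.0429]
clock: 18.93
tcp_pos: [0.5144, 0.0048, 0.0429]
clock: 19.6
tcp_pos: [0.5219, -0.0507, 0.0429]
clock: 20.27
tcp_pos: [0.5295, -0.1062, 0.0429]
clock: 20.93
tcp_pos: [0.537, -0.1617, 0.0428]
tool_rot: [[-0.991, -0.134, -0.0], [-0.134, 0.991, 0.0], [0.0, 0.0, -1.0]]
wrist_force: [-0.5, 0.3, 0.5]
clock: 21.6
tcp_pos: [0.4391, -0.0518, 0.2417]
clock: 21.93
tcp_pos: [0.3304, -0.0254, 0.241]
```

View pics/t5c.png

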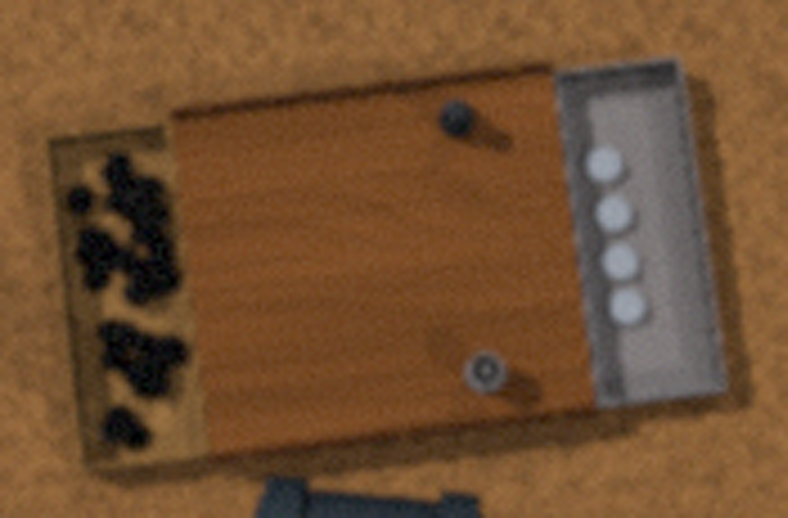

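View pics/s5c.png

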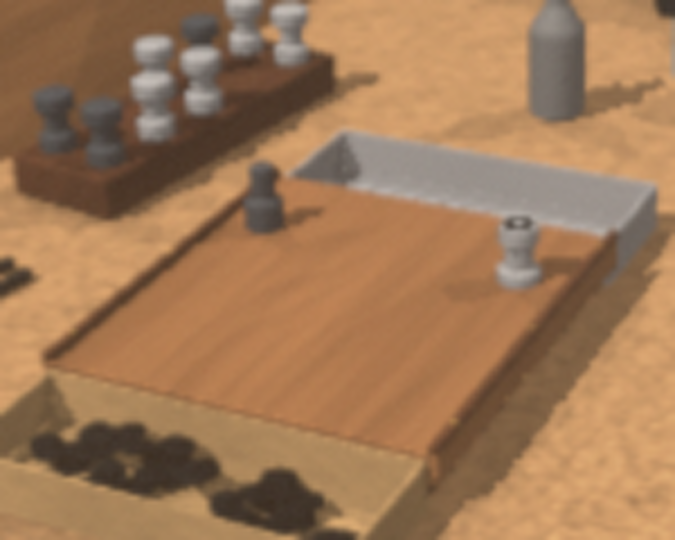

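All four shells lie in the tray, at (603,163), (614,213), (620,262) and (628,306) in the top crop. The punch at (456,118) and the die at (486,371) have not moved, and the arm is clear.

```bash
python3 -m pendant '[0,0,0,0,0,0,0,0,0,0,0,0]' | head -2; python3 -c "
from workcell import r
print(r.hand_in())"
```

```text
clock: 22.28
tcp_pos: [0.3359, -0.0264, 0.2405]
the job is handed in; nothing more can be done
None
```

All four button shells were pushed off the board's open end into the steel catch tray, the die and punch still stand where they were, and the job was handed in at about 22 s of the 61 s allowed.

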